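Load the marking jig and hold its cursor at the index

TASK

Lift the plain pine block off the free-spinning turntable and set it down flat in the marking jig's pocket, between the four pins and the two end bars; do not drop it. Then take the jig's sprung cursor by its grip post, pull it out along its rail until its pointer stands opposite the middle of the index clip, and keep it there for the person who will draw the pencil line: finish while still holding the cursor, do not let go. Leave the small screw box on the turntable, and leave the masking tape and the oil stone where they are.

Things in the scene. Friction and masses are not known exactly. Their poses are not given: they have to be found in the camera images.
- turntable: Finishing turntable: fixed steel foot with a plywood disc, 230 mm diameter, top 32 mm above the bench, that spins freely about the vertical axis at a touch. Origin: on the spin axis, at bench level. Its own yaw says nothing about the disc's angle. It may stand left or right of the jig.
- pine_block: Plain pine block 44 x 90 x 35 mm (x, y, z), about 0.11 kg, lying flat on the turntable disc about 60 mm off its axis. Origin: centre of its underside; y is the long axis, z up. Grip it across the 44 mm width.
- screw_box: Small white screw box 48 x 70 x 32 mm on the other side of the same disc, to be left on it. Origin: centre of its underside, y its long axis.
- jig: Marking jig fixed to the bench: plywood base 12 mm thick, from x -70 to 150 mm and y -70 to 125 mm about the origin. Origin: at bench level under the pocket's centre. x: away from the robot, along the guide rail and along the pocket's length; y: to the left; z up. Guide rail at y 69 to 91 mm, top 46 mm high. A steel rule 4 mm thick stands on edge at y 114 mm, top 48 mm high.
- pocket (a point): Centre of the pocket floor, on top of the jig's base (12 mm above the bench), axes as the jig's. The pocket takes the block with its 90 mm length along x, either way round: end bars 12 mm high leave 102 mm along x (faces at x +-51 mm); four pins, 8 mm diameter and 14 mm high, at x +-35 mm, y +-31 mm leave 54 mm across. Nothing else stands within 65 mm either side in y.
- cursor: Cursor: steel saddle 50 x 34 mm on the rail, with an aluminium straightedge 16 mm wide over the pocket's line (7 mm above a seated block). Slides only along the jig's x, 150 mm towards -x (the robot). A spring keeps it at the far end (jig x 115 mm, clear of the pocket); pulling takes 2 N at first, 10 N at 130 mm; let go, it springs back. Origin: jig y 80 mm, 46 mm above bench; axes as the jig's.
- grip_post (a point): Grip post of the cursor: upright black cylinder, 22 mm diameter, standing on the saddle from 62 to 106 mm above the bench; this point lies on its axis 84 mm above the bench. Straightedge and pointer are level with it along the rail.
- pointer_tip (a point): Tip of the cursor's pointer (3 mm wide), at jig y 104 mm, 55 mm above the bench; moves with the cursor and has the same jig x as the grip post.
- index_clip: Index clip: dark steel clip 10 mm wide (along the rail) and 14 mm deep, fixed astride the upright rule, top 56 mm above the bench. Origin: at its middle in x and y, at bench level; axes as the jig's. It sits 80 to 130 mm of cursor travel from the rest position.
- clip_mark (a point): Middle of the clip's edge that faces the rail, at jig y 107 mm and 55 mm above the bench; the pointer tip passes 3 mm in front of it.
- masking_tape: Roll of masking tape, 96 mm diameter, 25 mm high, lying on the bench behind the work; bystander. Origin: centre of its underside.
- oil_stone: Oil stone in its wooden tray, 68 x 200 x 28 mm, on the bench at the left; bystander. Origin: centre of its underside.
Mind the look-alikes: they are no part of the job. What is shaped like the screw_box but blue is not meant.

How it is judged:
By the outcome, as a careful person would: the job done as asked, in the order asked, and still so for the second after the job is handed in, while the arm keeps its last pose, push and grip.
It also fails if it takes over 64 s, if anything falls off the work surface, if the arm or the gripper's body presses on something with over 40 N, if the wrist force passes 120 N, or if a joint passes its speed limit or range.

ROBOT

A 7-joint arm with a two-finger parallel gripper is mounted at the origin on a cart in front of the work surface, level with it; the furniture and walls round the work are solid. World frame = base frame: x ahead of the robot, y to its left, z up, the work surface at z = 0. Lengths are in mm, angles in rad, forces in N, time in s.
With the tool pointing down it reaches from about 400 to 875 mm from the base axis. Payload 4.4 kg.
Tool frame: the origin (TCP) lies midway between the tips of the shut fingers; the grasp point (between the pads) lies 19 mm behind it; z points along the fingers, y is the line along which they close (so a half turn about z gives the same grasp; the last joint's range is limited). The gripper opens to 85 mm and grips with 20 to 120 N. Pads are 22 mm wide; open, the fingers measure 114 mm over their backs; the gripper's body (76 mm by 85 mm) begins 54 mm behind the grasp point. The pads swing forward as they close: fully open they stand 13 mm farther back than shut.
Start: joints at [-1.265, 0.628, 0.038, 1.517, -0.027, 0.996, -0.02], TCP at [236.117, 605.613, 191.413] pointing down, gripper open.
Joint ranges: [-3.06, 3.06], [-0.37, 2.12], [-1.25, 1.32], [0.18, 2.47], [-1.1, 4.24], [0.23, 1.98], [-2.94, 2.94]. Speed limits (rad/s): [2.57, 2.57, 3.14, 3.14, 3.14, 3.14, 3.14].

INTERFACE

Orientations are given as [roll, pitch, yaw] about the fixed x, y, z axes, in that order (R = Rz(yaw) Ry(pitch) Rx(roll)).
In Python, from cell import read_state, get_image, finish_job gives the robot as it stands.
- The arm moves only by the tool send_rows, never from a script. Its argument "series" is a list of rows, each an object of numbers: "ax", "ay", "az": the turn, a rotation vector about the tool's x, y, z in rad; "dx", "dy", "dz": the shift along the tool's x, y, z in cm; "hand": the closure, from 0 (fully open) to 1 (shut). In form: [{"ax": .., "ay": .., "az": .., "dx": .., "dy": .., "dz": .., "hand": ..}, ...]. A call has 1 to 10 rows; each row is the pose to reach, as a shift and turn from the pose commanded when the call began, along the tool's axes at that moment; what a row does not reach only later rows make up. A row lasts 1/10 s, in which the tool goes at most 50 mm and 8.59 degrees, less where a joint would pass 70% of its speed; a pose out of reach is approached as far as the arm can. A call with a gripper value outside its range is refused whole. The fingers move at their own pace and stop on an object; the grip force is fixed at half the most. Time passes only in rows, so rows that repeat a pose let the fingers close. It gives the time, the measured TCP pose, the force, the opening and the grip force at its end, in the units of the state.
- read_state(): the state, without advancing time (a new reading comes with each control period).
- get_image(name): name is "side" or "top" or "wrist"; returns a dict with "pixels" (480x640x3 uint8, red, green, blue), "mtx" (3x3 intrinsics, pixels), "R" (3x3) and "t" (3): a world point X has camera coordinates R X + t. Camera axes: x right, y down, z forward; pixel columns grow to the right and rows downward; lengths in mm; the calibration is good to about 2 mm. A picture is of the moment at which its call begins. There is no depth.
- finish_job(): hands the job in; it is judged then, once.
The state is a dict: "clock": time; "qpos": joint angles; "qd": joint speeds; "tau": joint torques, N m; "eef_pos": TCP position; "tool_rot": TCP orientation; "force": force on the tool from outside, world axes, zero at the start; "torque": the same for the moment, N m; "width": finger opening in mm; "gripper_force": force on a finger pad.
Only numpy, scipy, OpenCV 4.12 (cv2) and the standard library are available. Lean on these libraries where they do the work, as an engineer would, in place of code of your own. Each camera call takes 0.05 s, during which the arm holds its last target. There are 200 camera calls.

## Working session

There is one attempt and no reset: what is moved stays moved. The work goes in short steps, Python scripts to look and compute and a tool call to move; the robot and the scene stay as the last step left them, time stands still between calls to the robot, and variables do not carry over. Pictures are saved under pics/ and viewed, at most 10 in all, crops included, and the job is handed in when it is done.

Besides the shell and the picture viewer there is one more tool, called after "Call:" in YAML: its name, and indented under it one key for each argument. send_rows: Moves the arm, as the interface text tells. Its arguments: {"type":"object","properties":{"series":{"type":"array","items":{"type":"object","properties":{"ax":{"type":"number"},"ay":{"type":"number"},"az":{"type":"number"},"dx":{"type":"number"},"dy":{"type":"number"},"dz":{"type":"number"},"hand":{"type":"number"}}}}},"required":["series"]}

```bash
mkdir -p pics
cat > h.py <<'E'
import numpy as np, cv2
from cell import read_state, get_image, finish_job
def snap(n,f):
    im=get_image(n); cv2.imwrite(f'pics/{f}.png',im['pixels'][:,:,::-1])
    np.savez(f'pics/{f}.npz',**{k:np.array(im[k]) for k in('mtx','R','t')})
def ray(f,u,v,z):
    d=np.load(f'pics/{f}.npz'); K,R,t=d['mtx'],d['R'],d['t']
    c=-R.T@t; r=R.T@np.linalg.inv(K)@np.array([u,v,1.]); return c+r*(z-c[2])/r[2]
def proj(f,X):
    d=np.load(f'pics/{f}.npz'); p=d['mtx']@(d['R']@np.array(X,float)+d['t']); return p[:2]/p[2]
def crop(f,x,y,w,h,s,o):
    im=cv2.imread(f'pics/{f}.png')[y:y+h,x:x+w]; cv2.imwrite(f'pics/{o}.png',cv2.resize(im,None,fx=s,fy=s,interpolation=cv2.INTER_CUBIC))
E
python3 -c "
from h import *
snap('top','t0');snap('side','s0')
s=read_state();print(s['clock'],s['eef_pos'],s['tool_rot'],s['width'])
for f in('t0','s0'):
  d=np.load(f'pics/{f}.npz');print(-d['R'].T@d['t'])
"
```

```text
0.1 [235.90349893 605.01244457 190.56811779] [-3.13988421e+00  2.30825219e-05  2.76975915e+00] 85.64820361843272
[ 360.18036231  170.5625125  1119.36133595]
[616.96718508 909.51741111 688.3515517 ]
```

View pics/t0.png

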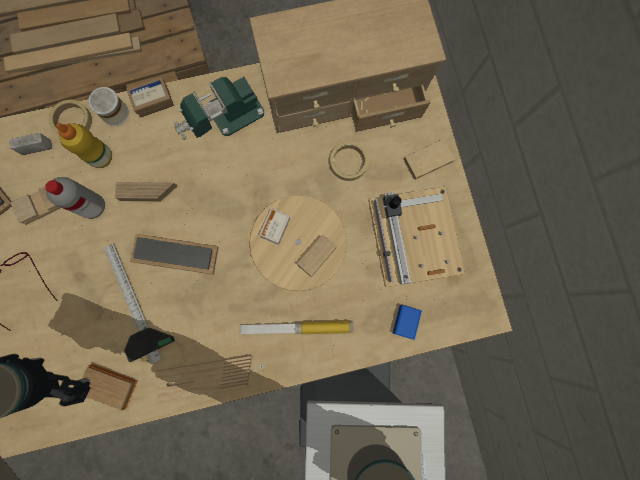

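View pics/s0.png

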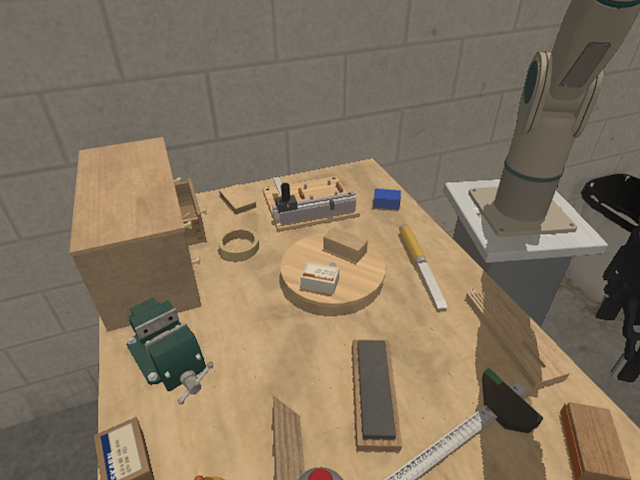

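Top view: the turntable is at about (298,242), with a pine block at (317,256) and a white screw box at (275,226). The jig is at (415,237), with the cursor post at (394,203). 

Look-alikes are a pine board at (429,160) on the bench and a blue box at (407,322). The block on the disc is the one meant, because the task says it lies on the turntable. I'll confirm it in an enlarged crop.

```bash
python3 -c "
from h import *
crop('t0',240,145,235,150,3.4,'c1')"
```

```text
(no output)
```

View pics/c1.png

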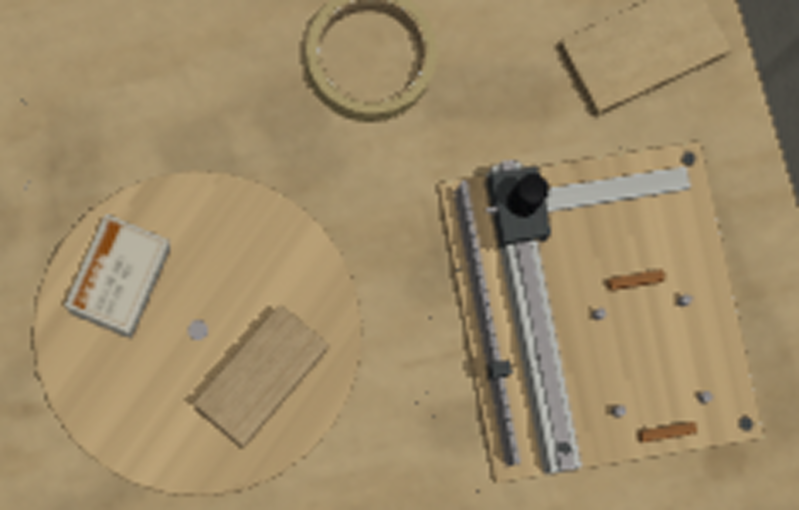

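The crop shows the block on the disc, with top-face corners at about (197,402), (283,307), (328,347) and (242,447). The pins are at (597,313), (684,299), (617,410) and (704,397), the clip at (500,369) and the post top at about (532,186).

```bash
cat >> h.py <<'E'
def c1(u,v,z): return ray('t0',240+(u+.5)/3.4-.5,145+(v+.5)/3.4-.5,z)
E
python3 -c "
from h import *
np.set_printoptions(precision=1,suppress=True)
b=np.array([c1(u,v,67) for u,v in((197,402),(283,307),(328,347),(242,447))]);print(b.mean(0),np.linalg.norm(np.diff(b,axis=0),axis=1))
d=b[1]-b[0]+b[2]-b[3];print('blockyaw',np.arctan2(d[1],d[0]))
print('tt',c1(197,330,32))
p=np.array([c1(u,v,26) for u,v in((597,313),(684,299),(617,410),(704,397))]);print(p)
d=p[0]-p[2]+p[1]-p[3];j=np.arctan2(d[1],d[0]);o=p.mean(0);print('jig',o,j)
k=np.array([c1(u,v,12) for u,v in((437,183),(703,142),(764,436),(495,482))])
c,s=np.cos(j),np.sin(j);R=np.array([[c,-s],[s,c]])
print('corners',(k[:,:2]-o[:2])@R)
print('clip',(c1(500,367,56)[:2]-o[:2])@R,'post',(c1(532,186,106)[:2]-o[:2])@R, c1(532,186,106))
print('box',c1(118,275,64))
"
```

```text
[485.5 145.8  67. ] [86.8 40.8 89. ]
blockyaw -0.6944703840064974
tt [520.3 191.5  32. ]
[[ 541.2  -90.1   26. ]
 [ 553.  -152.    26. ]
 [ 472.9 -103.5   26. ]
 [ 483.7 -164.8   26. ]]
jig [ 512.7 -127.6   26. ] 0.1880890788351866
corners [[148.6 123.8]
 [148.1 -73.5]
 [-68.7 -72. ]
 [-69.8 122.4]]
clip [  5.5 112.4] post [116.   78.7] [612.  -28.7 106. ]
box [551.9 245.8  64. ]
```

```bash
cat >> h.py <<'E'
from scipy.spatial.transform import Rotation as Ro
def rel(cmd,tgt):
    "cmd,tgt=(x,y,z,yaw), tool down: prints shift in cm and az"
    R=Ro.from_euler('xyz',[np.pi,0,cmd[3]])
    d=R.inv().apply(np.array(tgt[:3])-np.array(cmd[:3]))/10
    print('dxyz',d.round(2),'az',round(-(tgt[3]-cmd[3]),3))
E
python3 -c "
from h import *
rel((236.1,605.6,191.4,2.77),(485.5,145.8,150,2.447))"
```

```text
dxyz [-39.93 -33.79   4.14] az 0.323
```

Call:
send_rows:
  series:
    - {"dx":-4,"dy":-3.4,"dz":0,"az":0.03,"hand":0}
    - {"dx":-8,"dy":-6.8,"dz":0,"az":0.06,"hand":0}
    - {"dx":-12,"dy":-10.1,"dz":0,"az":0.1,"hand":0}
    - {"dx":-16,"dy":-13.5,"dz":0,"az":0.13,"hand":0}
    - {"dx":-20,"dy":-16.9,"dz":0,"az":0.16,"hand":0}
    - {"dx":-24,"dy":-20.3,"dz":0,"az":0.19,"hand":0}
    - {"dx":-28,"dy":-23.7,"dz":1,"az":0.23,"hand":0}
    - {"dx":-32,"dy":-27,"dz":2,"az":0.26,"hand":0}
    - {"dx":-36,"dy":-30.4,"dz":3,"az":0.29,"hand":0}
    - {"dx":-39.9,"dy":-33.8,"dz":4.1,"az":0.323,"hand":0}

```text
invalid input at $.series[0]: expected keys ax, ay, az, dx, dy, dz, hand
```

Call:
send_rows:
  series:
    - {"dx":0,"hand":0}
    - {"dx":0,"hand":0}
    - {"dx":0,"hand":0}
    - {"dx":0,"hand":0}

```text
invalid input at $.series[0]: expected keys ax, ay, az, dx, dy, dz, hand
```

```bash
python3 -c "
from h import *
s=read_state();print(s['clock'],s['eef_pos'],s['tool_rot'],np.round(s['qpos'],2));snap('wrist','w1')
print(proj('w1',[485.5,145.8,67]))
print([proj('w1',[485.5+a*45*.768+b*22*.64,145.8-a*45*.64+b*22*.768,67]).round() for a,b in((1,1),(1,-1),(-1,-1),(-1,1))])"
```

```text
0.1 [235.90349893 605.01244457 190.56811779] [-3.13988421e+00  2.30825219e-05  2.76975915e+00] [-1.26  0.63  0.04  1.52 -0.03  1.   -0.02]
[  9.73625326 568.70753394]
[array([ 25., 601.]), array([-15., 592.]), array([ -7., 535.]), array([ 35., 545.])]
```

View pics/w1.png

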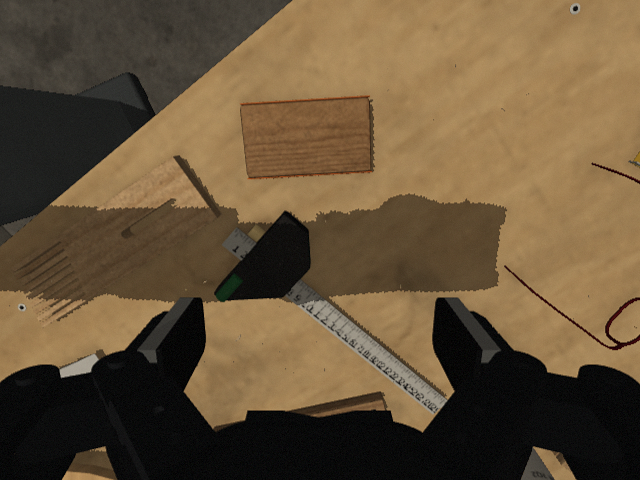

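The rows need all seven keys, so the call was refused and the arm hasn't moved. The picture only shows the start view.

Call:
send_rows:
  series:
    - {"ax":0,"ay":0,"dx":-4,"dy":-3.4,"dz":0,"az":0.03,"hand":0}
    - {"ax":0,"ay":0,"dx":-8,"dy":-6.8,"dz":0,"az":0.06,"hand":0}
    - {"ax":0,"ay":0,"dx":-12,"dy":-10.1,"dz":0,"az":0.1,"hand":0}
    - {"ax":0,"ay":0,"dx":-16,"dy":-13.5,"dz":0,"az":0.13,"hand":0}
    - {"ax":0,"ay":0,"dx":-20,"dy":-16.9,"dz":0,"az":0.16,"hand":0}
    - {"ax":0,"ay":0,"dx":-24,"dy":-20.3,"dz":0,"az":0.19,"hand":0}
    - {"ax":0,"ay":0,"dx":-28,"dy":-23.7,"dz":1,"az":0.23,"hand":0}
    - {"ax":0,"ay":0,"dx":-32,"dy":-27,"dz":2,"az":0.26,"hand":0}
    - {"ax":0,"ay":0,"dx":-36,"dy":-30.4,"dz":3,"az":0.29,"hand":0}
    - {"ax":0,"ay":0,"dx":-39.9,"dy":-33.8,"dz":4.1,"az":0.323,"hand":0}

```text
clock: 1.15
eef_pos: [473.6, 167.2, 155.6]
tool_rot: [3.141, 0.0, 2.446]
force: [0.6, 1.1, 0.8]
width: 85.4
gripper_force: 0.0
```

Call:
send_rows:
  series:
    - {"ax":0,"ay":0,"az":0,"dx":0,"dy":0,"dz":0,"hand":0}
    - {"ax":0,"ay":0,"az":0,"dx":0,"dy":0,"dz":0,"hand":0}
    - {"ax":0,"ay":0,"az":0,"dx":0,"dy":0,"dz":0,"hand":0}

```text
clock: 1.45
eef_pos: [472.2, 170.2, 155.7]
tool_rot: [3.141, -0.001, 2.449]
force: [-0.1, 0.8, -0.2]
width: 85.6
gripper_force: 0.0
```

```bash
python3 -c "
from h import *
s=read_state();print(s['clock'],s['eef_pos'],s['tool_rot'],np.round(s['qpos'],2));snap('wrist','w2')
print(proj('w2',[485.5,145.8,67]))
print([proj('w2',[485.5+a*45*.768+b*22*.64,145.8-a*45*.64+b*22*.768,67]).round() for a,b in((1,1),(1,-1),(-1,-1),(-1,1))])"
```

```text
1.45 [472.22071088 170.23560927 155.73943536] [ 3.14129750e+00 -9.74574208e-04  2.44864755e+00] [-0.5   0.47  0.14  1.97 -0.1   0.71  0.58]
[302.82521959 257.31110232]
[array([332., 312.]), array([275., 312.]), array([272., 197.]), array([333., 198.])]
```

View pics/w2.png

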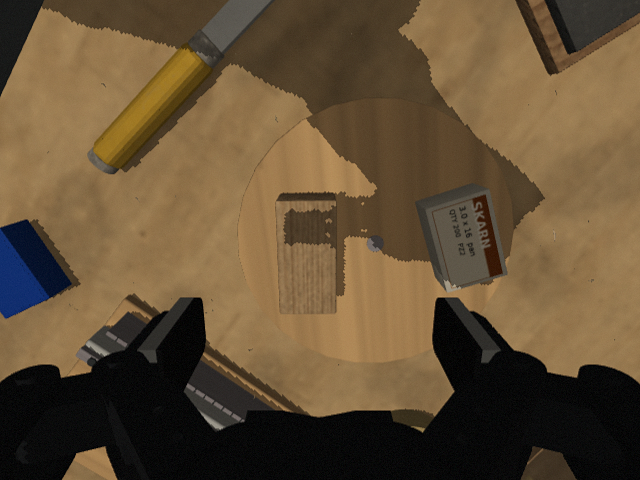

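The block's top corners are at (277,201), (337,201), (337,314) and (279,314). It is aligned with the tool and about 3 mm nearer the box than first measured, so its centre is about (487.4,148.1).

```bash
python3 -c "
from h import *
u=np.array([ray('w2',*p,67) for p in((277,201),(337,201),(337,314),(279,314))]);m=u.mean(0);print(u.round(1),m)
rel((472.2,170.2,155.7,2.449),(m[0],m[1],35,2.449))"
```

```text
[[441.3 159.   67. ]
 [468.6 192.1  67. ]
 [537.9 136.2  67. ]
 [509.2 101.5  67. ]] [489.27090622 147.19934994  67.        ]
dxyz [-2.78 -0.68 12.07] az -0.0
```

Call:
send_rows:
  series:
    - {"ax":0,"ay":0,"az":0,"dx":-1.4,"dy":-0.35,"dz":1.5,"hand":0}
    - {"ax":0,"ay":0,"az":0,"dx":-2.8,"dy":-0.7,"dz":4,"hand":0}
    - {"ax":0,"ay":0,"az":0,"dx":-2.8,"dy":-0.7,"dz":6.5,"hand":0}
    - {"ax":0,"ay":0,"az":0,"dx":-2.8,"dy":-0.7,"dz":8.5,"hand":0}
    - {"ax":0,"ay":0,"az":0,"dx":-2.8,"dy":-0.7,"dz":10,"hand":0}
    - {"ax":0,"ay":0,"az":0,"dx":-2.8,"dy":-0.7,"dz":11.2,"hand":0}
    - {"ax":0,"ay":0,"az":0,"dx":-2.8,"dy":-0.7,"dz":12,"hand":0}
    - {"ax":0,"ay":0,"az":0,"dx":-2.8,"dy":-0.7,"dz":12,"hand":0}
    - {"ax":0,"ay":0,"az":0,"dx":-2.8,"dy":-0.7,"dz":12,"hand":0}

```text
clock: 2.4
eef_pos: [490.1, 146.0, 36.1]
tool_rot: [3.141, 0.0, 2.447]
force: [0.4, -0.8, 0.2]
width: 85.7
gripper_force: 0.0
```

Call:
send_rows:
  series:
    - {"ax":0,"ay":0,"az":0,"dx":0,"dy":0,"dz":0,"hand":0.2}
    - {"ax":0,"ay":0,"az":0,"dx":0,"dy":0,"dz":0,"hand":0.3}
    - {"ax":0,"ay":0,"az":0,"dx":0,"dy":0,"dz":0,"hand":0.4}
    - {"ax":0,"ay":0,"az":0,"dx":0,"dy":0,"dz":0,"hand":0.45}
    - {"ax":0,"ay":0,"az":0,"dx":0,"dy":0,"dz":0,"hand":0.5}
    - {"ax":0,"ay":0,"az":0,"dx":0,"dy":0,"dz":0,"hand":0.6}
    - {"ax":0,"ay":0,"az":0,"dx":0,"dy":0,"dz":0,"hand":0.8}
    - {"ax":0,"ay":0,"az":0,"dx":0,"dy":0,"dz":0,"hand":1}
    - {"ax":0,"ay":0,"az":0,"dx":0,"dy":0,"dz":0,"hand":1}
    - {"ax":0,"ay":0,"az":0,"dx":0,"dy":0,"dz":0,"hand":1}

```text
clock: 3.4
eef_pos: [489.8, 145.5, 35.7]
tool_rot: [-3.142, -0.0, 2.447]
force: [-0.2, 0.0, 0.0]
width: 0.0
gripper_force: 0.0
```

The fingers shut on nothing, so I'll take a look.

```bash
python3 -c "
from h import *
snap('wrist','w3');snap('side','s3');snap('top','t3')
a=cv2.imread('pics/w3.png');b=cv2.imread('pics/s3.png')[200:340,220:420];c=cv2.imread('pics/t3.png')[170:310,230:430]
cv2.imwrite('pics/m3.png',np.hstack([cv2.resize(a,(400,300)),np.vstack([cv2.resize(b,(400,280)),cv2.resize(c,(400,280))])[:300] if 0 else cv2.resize(b,(400,300))]))
cv2.imwrite('pics/m3.png',np.vstack([cv2.imread('pics/m3.png'),np.hstack([cv2.resize(c,(400,280)),np.zeros((280,400,3),np.uint8)])]))
print(read_state()['width'])"
```

```text
0.10757300969129745
```

View pics/m3.png

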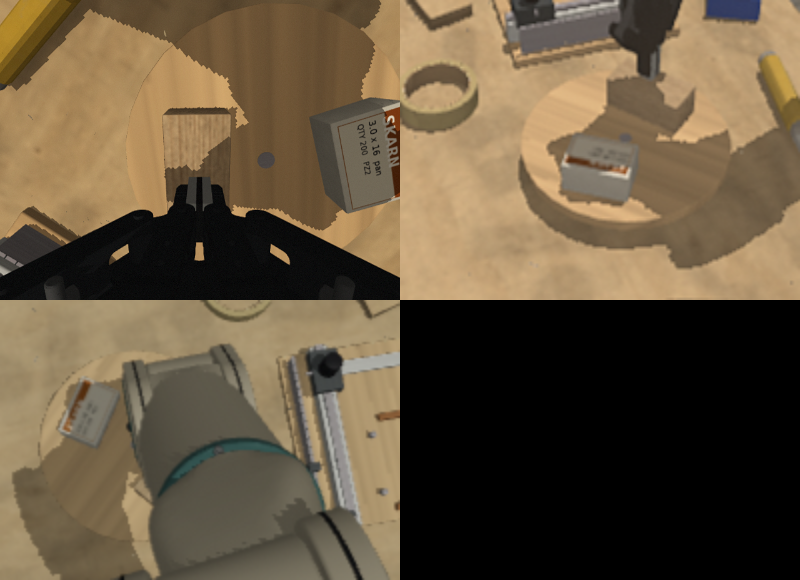

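```bash
python3 -c "
from h import *
np.set_printoptions(precision=1,suppress=True)
s=read_state();print(s['eef_pos'],proj('w3',s['eef_pos'])/1.6, proj('s3',s['eef_pos']),'blk?',proj('s3',[489,147,67]),proj('s3',[485.5,145.8,67]))
d=np.load('pics/w3.npz');print('cam',-d['R'].T@d['t'],d['R'])
d=np.load('pics/w2.npz');print('cam2',-d['R'].T@d['t'],d['R'])
print(ray('w3',163*1.6,115*1.6,67),ray('w3',232*1.6,115*1.6,67))
crop('s3',260,170,160,120,5,'c3')"
```

```text
[489.8 145.6  35.8] [197.5 166.2] [342.6 248.3] blk? [343.4 237.9] [344.9 237.4]
cam [438.9 189.7 218.5] [[ 0.6  0.8 -0. ]
 [ 0.7 -0.6  0.3]
 [ 0.2 -0.2 -1. ]]
cam2 [421.4 214.1 338.6] [[ 0.6  0.8  0. ]
 [ 0.7 -0.6  0.3]
 [ 0.2 -0.2 -1. ]]
[440.9 158.4  67. ] [468.7 191.8  67. ]
```

View pics/c3.png

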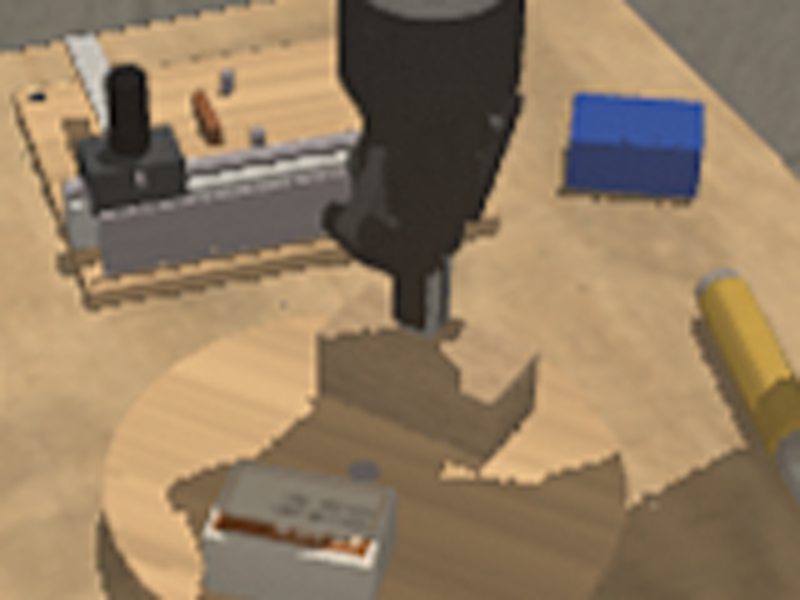

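The fingers shut just above the block: the visible tips are at c3 (415,330), i.e. s3 (343,236), about level with its top face. So the tips sit higher than the reported TCP, and I'll work out by how much from both views.

```bash
python3 -c "
from h import *
np.set_printoptions(precision=1,suppress=True)
for z in (36,50,60,65,70,75,80): print(z,proj('s3',[489.8,145.6,z]),proj('w3',[489.8,145.6,z]))
a=cv2.imread('pics/w3.png')[180:400,200:440];b=cv2.imread('pics/s3.png')[205:265,300:380]
cv2.imwrite('pics/c4.png',np.hstack([cv2.resize(a,(436,400)),cv2.resize(b,(360,400),interpolation=cv2.INTER_CUBIC)]))"
```

```text
36 [342.6 248.2] [315.9 266. ]
50 [342.7 243.4] [315.7 276.4]
60 [342.8 240. ] [315.5 284.8]
65 [342.9 238.2] [315.5 289.4]
70 [343.  236.5] [315.4 294.2]
75 [343.  234.7] [315.2 299.3]
80 [343.1 232.9] [315.1 304.8]
```

View pics/c4.png

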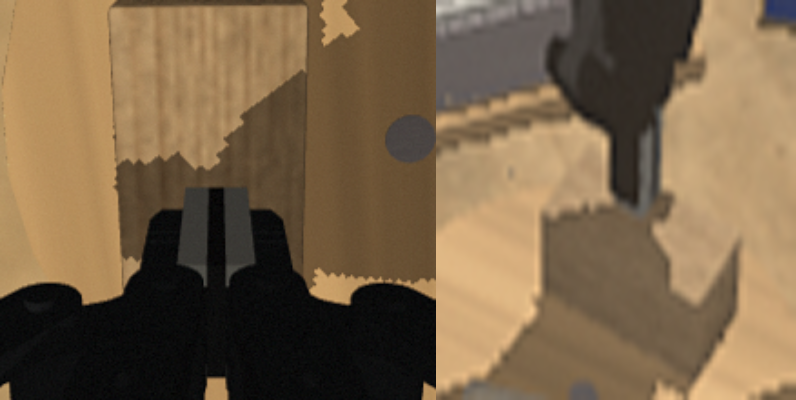

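```bash
python3 -c "
from h import *
np.set_printoptions(precision=1,suppress=True)
for z in (65,70,75,80,85,90):
  print(z,*[(proj('s3',[489.8-.77*a,145.6+.64*a,z])[1],proj('w3',[489.8-.77*a,145.6+.64*a,z])[1]) for a in(11,-11)])"
```

```text
65 (np.float64(239.937421715137), np.float64(265.3171415354041)) (np.float64(236.51988054278118), np.float64(312.5518472570666))
70 (np.float64(238.17792422399003), np.float64(269.51578134621764)) (np.float64(234.76721000016894), np.float64(317.98191850377253))
75 (np.float64(236.40733849644278), np.float64(273.9778506670477)) (np.float64(233.00360416058783), np.float64(323.7398956050028))
80 (np.float64(234.62555938518489), np.float64(278.72894442740346)) (np.float64(231.22896036218884), np.float64(329.85640517496637))
85 (np.float64(232.8324804092385), np.float64(283.7980842909318)) (np.float64(229.4431746540203), np.float64(336.36601044902426))
90 (np.float64(231.02799373274618), np.float64(289.21831199310236)) (np.float64(227.6461417757303), np.float64(343.30786477983526))
```

Both views put the tips about 35–45 mm above the reported TCP, so I'll trust the pictures. I'll open, go 28 mm lower and close. The block's pose relative to the tool then sets the placing heights.

Call:
send_rows:
  series:
    - {"ax":0,"ay":0,"az":0,"dx":0,"dy":0,"dz":0,"hand":0}
    - {"ax":0,"ay":0,"az":0,"dx":0,"dy":0,"dz":0,"hand":0}
    - {"ax":0,"ay":0,"az":0,"dx":0,"dy":0,"dz":0,"hand":0}
    - {"ax":0,"ay":0,"az":0,"dx":0,"dy":0,"dz":0,"hand":0}
    - {"ax":0,"ay":0,"az":0,"dx":0,"dy":0,"dz":0,"hand":0}
    - {"ax":0,"ay":0,"az":0,"dx":0,"dy":0.1,"dz":0.7,"hand":0}
    - {"ax":0,"ay":0,"az":0,"dx":0,"dy":0.1,"dz":1.4,"hand":0}
    - {"ax":0,"ay":0,"az":0,"dx":0,"dy":0.1,"dz":2.1,"hand":0}
    - {"ax":0,"ay":0,"az":0,"dx":0,"dy":0.1,"dz":2.8,"hand":0}
    - {"ax":0,"ay":0,"az":0,"dx":0,"dy":0.1,"dz":2.8,"hand":0}

```text
clock: 4.55
eef_pos: [489.5, 146.0, 6.5]
tool_rot: [-3.14, -0.001, 2.447]
force: [0.4, -0.0, 0.4]
width: 85.3
gripper_force: 0.0
```

Call:
send_rows:
  series:
    - {"ax":0,"ay":0,"az":0,"dx":0,"dy":0,"dz":0,"hand":0.2}
    - {"ax":0,"ay":0,"az":0,"dx":0,"dy":0,"dz":0,"hand":0.3}
    - {"ax":0,"ay":0,"az":0,"dx":0,"dy":0,"dz":0,"hand":0.4}
    - {"ax":0,"ay":0,"az":0,"dx":0,"dy":0,"dz":0,"hand":0.45}
    - {"ax":0,"ay":0,"az":0,"dx":0,"dy":0,"dz":0,"hand":0.5}
    - {"ax":0,"ay":0,"az":0,"dx":0,"dy":0,"dz":0,"hand":0.6}
    - {"ax":0,"ay":0,"az":0,"dx":0,"dy":0,"dz":0,"hand":0.8}
    - {"ax":0,"ay":0,"az":0,"dx":0,"dy":0,"dz":0,"hand":1}
    - {"ax":0,"ay":0,"az":0,"dx":0,"dy":0,"dz":0,"hand":1}

```text
clock: 5.45
eef_pos: [490.5, 146.2, 8.3]
tool_rot: [3.141, 0.0, 2.447]
force: [-1.1, -0.5, 5.9]
width: 42.4
gripper_force: 60.3
```

Gripped at 42.4 mm. Now a straight lift.

Call:
send_rows:
  series:
    - {"ax":0,"ay":0,"az":0,"dx":0,"dy":0,"dz":-0.3,"hand":1}
    - {"ax":0,"ay":0,"az":0,"dx":0,"dy":0,"dz":-1,"hand":1}
    - {"ax":0,"ay":0,"az":0,"dx":0,"dy":0,"dz":-2,"hand":1}
    - {"ax":0,"ay":0,"az":0,"dx":0,"dy":0,"dz":-3.5,"hand":1}
    - {"ax":0,"ay":0,"az":0,"dx":0,"dy":0,"dz":-5,"hand":1}
    - {"ax":0,"ay":0,"az":0,"dx":0,"dy":0,"dz":-7,"hand":1}
    - {"ax":0,"ay":0,"az":0,"dx":0,"dy":0,"dz":-9,"hand":1}
    - {"ax":0,"ay":0,"az":0,"dx":0,"dy":0,"dz":-11,"hand":1}
    - {"ax":0,"ay":0,"az":0,"dx":0,"dy":0,"dz":-12,"hand":1}
    - {"ax":0,"ay":0,"az":0,"dx":0,"dy":0,"dz":-12,"hand":1}

```text
clock: 6.45
eef_pos: [491.5, 146.7, 129.4]
tool_rot: [3.139, 0.002, 2.447]
force: [0.4, -0.2, -0.8]
width: 42.8
gripper_force: 61.2
```

```bash
python3 -c "
from h import *
s=read_state();print(s['clock'],s['eef_pos'],s['tool_rot'],s['width'],s['gripper_force'],np.round(s['qpos'],2));snap('wrist','w5')
cv2.imwrite('pics/w5c.png',cv2.imread('pics/w5.png')[100:480])
print([proj('w5',s['eef_pos']+Ro.from_euler('xyz',s['tool_rot']).apply([45,y,-h])).round() for h in(25,40,60,80) for y in(-22,22)])
E=1"
```

```text
6.45 [491.54636403 146.73767356 129.35918831] [3.13865332e+00 1.63081897e-03 2.44681300e+00] 42.82520263849743 61.18586182594299 [-0.43  0.52  0.13  1.97 -0.11  0.65  0.64]
[array([262., 184.]), array([369., 184.]), array([256., 189.]), array([374., 190.]), array([246., 199.]), array([383., 199.]), array([233., 212.]), array([395., 212.])]
```

View pics/w5.png

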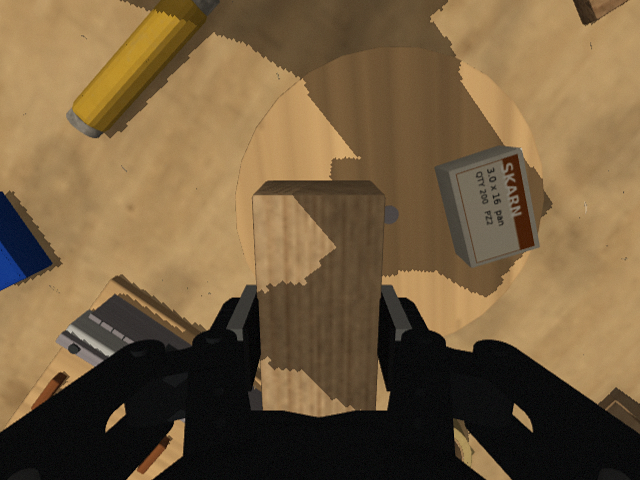

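The block is level and held: its top front edge is at row 194, cols 253–384. Next I'll carry it, with the final yaw, to a spot behind the jig where the wrist camera sees the pocket and clip past it.

```bash
cat >> h.py <<'E'
J0=np.array([512.7,-127.6]);JY=0.188
def jig(x,y,o=None):
    c,s=np.cos(JY),np.sin(JY);return (J0 if o is None else o)+np.array([c*x-s*y,s*x+c*y])
E
python3 -c "
from h import *
p=jig(105,60);print(p);rel((491.5,146.7,129.4,2.447),(*p,190,3.33))"
```

```text
[604.6362282  -49.03327712]
dxyz [-21.22  -7.8   -6.06] az -0.883
```

Call:
send_rows:
  series:
    - {"ax":0,"ay":0,"az":-0.05,"dx":-1,"dy":-0.4,"dz":-1,"hand":1}
    - {"ax":0,"ay":0,"az":-0.15,"dx":-3.5,"dy":-1.3,"dz":-3,"hand":1}
    - {"ax":0,"ay":0,"az":-0.25,"dx":-6,"dy":-2.2,"dz":-5,"hand":1}
    - {"ax":0,"ay":0,"az":-0.35,"dx":-8.5,"dy":-3.1,"dz":-6,"hand":1}
    - {"ax":0,"ay":0,"az":-0.45,"dx":-11,"dy":-4,"dz":-6,"hand":1}
    - {"ax":0,"ay":0,"az":-0.55,"dx":-13.5,"dy":-5,"dz":-6,"hand":1}
    - {"ax":0,"ay":0,"az":-0.65,"dx":-16,"dy":-5.9,"dz":-6,"hand":1}
    - {"ax":0,"ay":0,"az":-0.75,"dx":-18.5,"dy":-6.8,"dz":-6,"hand":1}
    - {"ax":0,"ay":0,"az":-0.84,"dx":-20.2,"dy":-7.4,"dz":-6,"hand":1}
    - {"ax":0,"ay":0,"az":-0.88,"dx":-21.2,"dy":-7.8,"dz":-6,"hand":1}

```text
clock: 7.5
eef_pos: [603.1, -51.6, 185.9]
tool_rot: [3.141, -0.003, -2.956]
force: [-0.8, -0.1, -0.6]
width: 42.6
gripper_force: 61.1
```

Call:
send_rows:
  series:
    - {"ax":0,"ay":0,"az":0,"dx":0,"dy":0,"dz":0,"hand":1}
    - {"ax":0,"ay":0,"az":0,"dx":0,"dy":0,"dz":0,"hand":1}
    - {"ax":0,"ay":0,"az":0,"dx":0,"dy":0,"dz":0,"hand":1}

```text
clock: 7.8
eef_pos: [602.6, -48.0, 187.2]
tool_rot: [3.14, -0.001, -2.956]
force: [-0.5, -0.3, -1.0]
width: 42.5
gripper_force: 61.2
```

```bash
python3 -c "
from h import *
s=read_state();print(s['clock'],s['eef_pos'],s['tool_rot'],s['width'],np.round(s['qpos'],2));snap('wrist','w6')
for n,x,y,z in(('p',35,31,26),('p',35,-31,26),('p',-35,31,26),('p',-35,-31,26),('clip',5.5,112,56),('bar',-51,0,24),('post',115,80,106)): print(n,x,y,proj('w6',[*jig(x,y),z]).round())"
```

```text
7.8 [602.60930329 -47.95679682 187.16220731] [ 3.14048503e+00 -1.37706149e-03 -2.95564714e+00] 42.453476955704275 [ 0.1   0.57 -0.1   1.65  0.07  0.93  1.73]
p 35 31 [283. 126.]
p 35 -31 [211. 126.]
p -35 31 [281.  36.]
p -35 -31 [205.  36.]
clip 5.5 112 [385.  86.]
bar -51 0 [242.  15.]
post 115 80 [345. 242.]
```

```bash
python3 -c "
from h import *
crop('w6',180,0,250,180,3.2,'c6')"
```

```text
(no output)
```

View pics/c6.png

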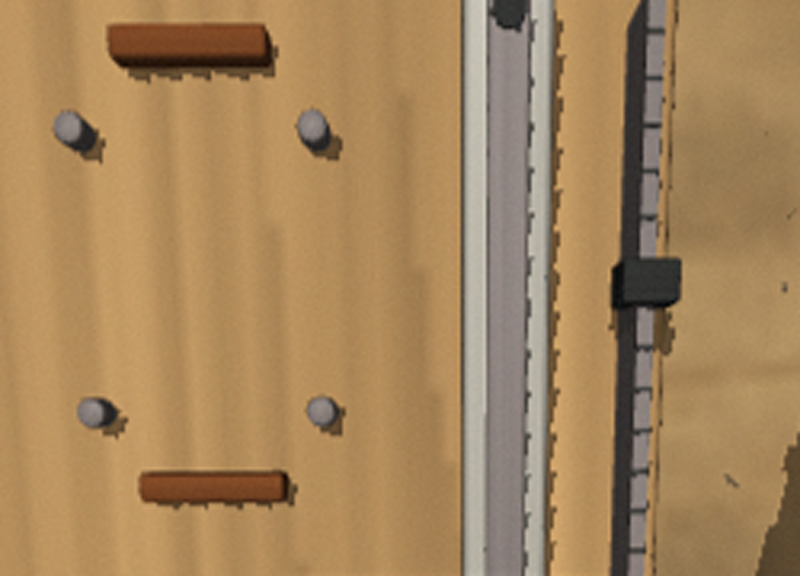

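The pin tops are at crop (68,124), (314,124), (93,411) and (322,411). The clip's top face spans rows 259 to about 303 and cols 630–681.

```bash
python3 -c "
from h import *
np.set_printoptions(precision=1,suppress=True)
c=lambda u,v,z: ray('w6',180+(u+.5)/3.2-.5,(v+.5)/3.2-.5,z)[:2]
p=np.array([c(u,v,26) for u,v in((68,124),(314,124),(93,411),(322,411))])  # -35,-31 ; -35,31; 35,-31; 35,31
o=p.mean(0);d=p[2]-p[0]+p[3]-p[1];j=np.arctan2(d[1],d[0]);print(o,j,np.linalg.norm(p[0]-p[1]),np.linalg.norm(p[2]-p[3]),np.linalg.norm(p[0]-p[2]))
cc,s=np.cos(j),np.sin(j);R=np.array([[cc,-s],[s,cc]])
for n,u,v,z in(('clip-x',655,259,56),('clip+x top?',655,303,56),('barfar',190,25,24),('bar near',213,472,24)): print(n,(c(u,v,z)-o)@R)
for o2 in(o,):
  T=o2-0; t=j+np.pi
  # block centre offset in tool (1.3,1.3)
  tx=np.array([np.cos(t),np.sin(t)]);ty=np.array([np.sin(t),-np.cos(t)])
  tgt=o2-1.3*tx-1.3*ty;print(tgt); rel((602.6,-48,187.2,-2.956+2*np.pi),(*tgt,60,t))
"
```

```text
[ 514.9 -129.9] 0.19560633203517044 62.34894185115208 61.562169819279724 70.06233874015258
clip-x [  1.1 114. ]
clip+x top? [ 10.9 114.4]
barfar [-57.9   0.8]
bar near [51.1  0.2]
[ 516.4 -130.9]
dxyz [10.  -6.6 12.7] az -0.01
```

The pin spacing and bar check out (62 × 70 mm, near bar face at 51.1). The jig origin is (514.9,−129.9), yaw about 0.195, and the clip is at jig x ≈ 6.0. Moving over the pocket now.

Call:
send_rows:
  series:
    - {"ax":0,"ay":0,"az":0,"dx":1,"dy":-0.7,"dz":0,"hand":1}
    - {"ax":0,"ay":0,"az":0,"dx":3,"dy":-2,"dz":0,"hand":1}
    - {"ax":0,"ay":0,"az":-0.01,"dx":5.5,"dy":-3.6,"dz":0,"hand":1}
    - {"ax":0,"ay":0,"az":-0.01,"dx":8,"dy":-5.3,"dz":1,"hand":1}
    - {"ax":0,"ay":0,"az":-0.01,"dx":10,"dy":-6.6,"dz":3,"hand":1}
    - {"ax":0,"ay":0,"az":-0.01,"dx":10,"dy":-6.6,"dz":6,"hand":1}
    - {"ax":0,"ay":0,"az":-0.01,"dx":10,"dy":-6.6,"dz":9.5,"hand":1}
    - {"ax":0,"ay":0,"az":-0.01,"dx":10,"dy":-6.6,"dz":12.5,"hand":1}
    - {"ax":0,"ay":0,"az":-0.01,"dx":10,"dy":-6.6,"dz":15,"hand":1}
    - {"ax":0,"ay":0,"az":-0.01,"dx":10,"dy":-6.6,"dz":16.5,"hand":1}

```text
clock: 8.85
eef_pos: [515.4, -132.7, 21.2]
tool_rot: [3.141, -0.003, -2.947]
force: [0.5, 0.0, -1.5]
width: 42.8
gripper_force: 61.2
```

Call:
send_rows:
  series:
    - {"ax":0,"ay":0,"az":0,"dx":0,"dy":0,"dz":0,"hand":1}
    - {"ax":0,"ay":0,"az":0,"dx":0,"dy":0,"dz":0,"hand":1}
    - {"ax":0,"ay":0,"az":0,"dx":0,"dy":0,"dz":0,"hand":1}

```text
clock: 9.15
eef_pos: [518.0, -132.9, 24.0]
tool_rot: [-3.141, 0.002, -2.946]
force: [-0.6, -0.2, -0.4]
width: 42.7
gripper_force: 61.2
```

```bash
python3 -c "
from h import *
for i in range(1):
  s=read_state();print(s['clock'],s['eef_pos'],s['tool_rot'],s['width']);rel((*s['eef_pos'],s['tool_rot'][2]),(516.4,-130.9,-12,0.194-np.pi))"
```

```text
9.15 [ 517.97439983 -132.88491878   23.95208019] [-3.14068845e+00  1.79317890e-03 -2.94645308e+00] 42.722029077784505
dxyz [0.12 0.23 3.6 ] az 0.001
```

Call:
send_rows:
  series:
    - {"ax":0,"ay":0,"az":0,"dx":0.1,"dy":0.15,"dz":0.5,"hand":1}
    - {"ax":0,"ay":0,"az":0,"dx":0.1,"dy":0.15,"dz":1.2,"hand":1}
    - {"ax":0,"ay":0,"az":0,"dx":0.1,"dy":0.15,"dz":1.9,"hand":1}
    - {"ax":0,"ay":0,"az":0,"dx":0.1,"dy":0.15,"dz":2.5,"hand":1}
    - {"ax":0,"ay":0,"az":0,"dx":0.1,"dy":0.15,"dz":3.0,"hand":1}
    - {"ax":0,"ay":0,"az":0,"dx":0.1,"dy":0.15,"dz":3.1,"hand":1}
    - {"ax":0,"ay":0,"az":0,"dx":0.1,"dy":0.15,"dz":3.1,"hand":1}

```text
clock: 9.85
eef_pos: [515.8, -131.3, -8.6]
tool_rot: [3.141, -0.001, -2.946]
force: [-0.3, -0.5, -1.8]
width: 42.7
gripper_force: 61.2
```

Call:
send_rows:
  series:
    - {"ax":0,"ay":0,"az":0,"dx":0,"dy":0,"dz":0.1,"hand":1}
    - {"ax":0,"ay":0,"az":0,"dx":0,"dy":0,"dz":0.2,"hand":1}
    - {"ax":0,"ay":0,"az":0,"dx":0,"dy":0,"dz":0.2,"hand":1}

```text
clock: 10.15
eef_pos: [516.0, -131.3, -10.2]
tool_rot: [-3.142, 0.0, -2.946]
force: [0.1, -0.3, -1.1]
width: 42.4
gripper_force: 61.2
```

Call:
send_rows:
  series:
    - {"ax":0,"ay":0,"az":0,"dx":0,"dy":0,"dz":0.1,"hand":1}
    - {"ax":0,"ay":0,"az":0,"dx":0,"dy":0,"dz":0.1,"hand":1}

```text
clock: 10.35
eef_pos: [516.0, -131.3, -11.3]
tool_rot: [3.142, 0.0, -2.946]
force: [-0.4, 0.0, -1.8]
width: 42.3
gripper_force: 61.2
```

Call:
send_rows:
  series:
    - {"ax":0,"ay":0,"az":0,"dx":0,"dy":0,"dz":0.1,"hand":1}
    - {"ax":0,"ay":0,"az":0,"dx":0,"dy":0,"dz":0.1,"hand":1}

```text
clock: 10.55
eef_pos: [516.1, -131.3, -11.7]
tool_rot: [-3.141, 0.0, -2.946]
force: [-2.2, 0.0, 3.8]
width: 42.4
gripper_force: 61.9
```

Contact came at the expected height (−11.7), so the block is on the pocket floor. I'll open the fingers gradually.

Call:
send_rows:
  series:
    - {"ax":0,"ay":0,"az":0,"dx":0,"dy":0,"dz":0.05,"hand":1}
    - {"ax":0,"ay":0,"az":0,"dx":0,"dy":0,"dz":0.05,"hand":0.4}
    - {"ax":0,"ay":0,"az":0,"dx":0,"dy":0,"dz":0,"hand":0.3}
    - {"ax":0,"ay":0,"az":0,"dx":0,"dy":0,"dz":0,"hand":0.2}
    - {"ax":0,"ay":0,"az":0,"dx":0,"dy":0,"dz":0,"hand":0.1}
    - {"ax":0,"ay":0,"az":0,"dx":0,"dy":0,"dz":0,"hand":0.1}
    - {"ax":0,"ay":0,"az":0,"dx":0,"dy":0,"dz":0,"hand":0.1}

```text
clock: 11.25
eef_pos: [516.0, -131.3, -12.3]
tool_rot: [3.142, -0.0, -2.946]
force: [0.3, -0.2, 0.8]
width: 77.0
gripper_force: 0.0
```

Call:
send_rows:
  series:
    - {"ax":0,"ay":0,"az":0,"dx":0,"dy":0,"dz":-0.5,"hand":0.1}
    - {"ax":0,"ay":0,"az":0,"dx":0,"dy":0,"dz":-2,"hand":0.1}
    - {"ax":0,"ay":0,"az":0,"dx":0,"dy":0,"dz":-4,"hand":0.1}
    - {"ax":0,"ay":0,"az":0,"dx":0,"dy":0,"dz":-7,"hand":0.1}
    - {"ax":0,"ay":0,"az":0,"dx":0,"dy":0,"dz":-10,"hand":0}
    - {"ax":0,"ay":0,"az":0,"dx":0,"dy":0,"dz":-13,"hand":0}
    - {"ax":0,"ay":0,"az":0,"dx":0,"dy":0,"dz":-15,"hand":0}
    - {"ax":0,"ay":0,"az":0,"dx":0,"dy":0,"dz":-15,"hand":0}
    - {"ax":0,"ay":0,"az":0,"dx":0,"dy":0,"dz":-15,"hand":0}

```text
clock: 12.15
eef_pos: [515.9, -131.4, 138.0]
tool_rot: [-3.141, 0.001, -2.947]
force: [0.7, 0.1, -0.4]
width: 85.4
gripper_force: 0.0
```

```bash
sed -i 's/^J0=.*/J0=np.array([514.9,-129.9]);JY=0.194/' h.py; python3 -c "
from h import *
s=read_state();print(s['clock'],s['eef_pos'],s['tool_rot'],s['width'],np.round(s['qpos'],2));snap('wrist','w7')
print(jig(115,80)); rel((*s['eef_pos'],s['tool_rot'][2]),(*jig(115,80),140,s['tool_rot'][2]-np.pi/2))
# outline of block: bright wood vs rest, via predicted corners
print([proj('w7',[*jig(x,y),47]).round() for x,y in((-45,-22),(-45,22),(45,22),(45,-22))])
im=cv2.imread('pics/w7.png');g=cv2.cvtColor(im,cv2.COLOR_BGR2GRAY)
u,v=proj('w7',[*jig(-25,0),47]).round().astype(int);r=g[v-2:v+3].mean(0);print(v,[(i,round(r[i+2]-r[i-2])) for i in range(u-120,u+120) if abs(r[i+2]-r[i-2])>25])
"
```

```text
12.15 [ 515.88396133 -131.36264748  138.01897582] [-3.14130488e+00  5.07660862e-04 -2.94650066e+00] 85.42938667819183 [ 0.27  0.53 -0.1   1.9   0.08  0.71  1.88]
[612.31987749 -29.23040444]
dxyz [-11.44   8.15  -0.2 ] az 1.571
[array([290., 159.]), array([353., 159.]), array([350., 279.]), array([292., 279.])]
187 [(236, 41), (286, -39), (287, -30), (289, -25), (347, -40), (348, -39), (349, -48), (351, 56), (352, 67), (353, 67), (354, 26), (405, -48), (406, -79), (407, -79), (408, -80), (409, -33), (414, 72), (415, 89), (416, 104), (417, 90), (418, 29), (422, -91), (423, -126), (424, -67), (425, -52), (426, 48), (427, 86), (438, 33), (439, 35), (440, 39)]
```

The block's sides are at cols 288 and 350, against a predicted 290 and 352, so it is seated within 1–2 mm. Next the cursor: a quarter turn so the fingers close along the rail, then over the post.

Call:
send_rows:
  series:
    - {"ax":0,"ay":0,"az":0.14,"dx":-1.1,"dy":0.8,"dz":-0.2,"hand":0}
    - {"ax":0,"ay":0,"az":0.28,"dx":-2.2,"dy":1.6,"dz":-0.2,"hand":0}
    - {"ax":0,"ay":0,"az":0.42,"dx":-3.3,"dy":2.4,"dz":-0.2,"hand":0}
    - {"ax":0,"ay":0,"az":0.56,"dx":-4.4,"dy":3.2,"dz":-0.2,"hand":0}
    - {"ax":0,"ay":0,"az":0.7,"dx":-5.5,"dy":4,"dz":-0.2,"hand":0}
    - {"ax":0,"ay":0,"az":0.84,"dx":-6.6,"dy":4.8,"dz":-0.2,"hand":0}
    - {"ax":0,"ay":0,"az":0.98,"dx":-7.7,"dy":5.6,"dz":-0.2,"hand":0}
    - {"ax":0,"ay":0,"az":1.12,"dx":-8.8,"dy":6.4,"dz":-0.2,"hand":0}
    - {"ax":0,"ay":0,"az":1.26,"dx":-10,"dy":7.2,"dz":-0.2,"hand":0}
    - {"ax":0,"ay":0,"az":1.4,"dx":-11.4,"dy":8.2,"dz":-0.2,"hand":0}

```text
clock: 13.2
eef_pos: [610.9, -28.8, 138.0]
tool_rot: [-3.138, -0.0, 1.93]
force: [-0.2, 0.4, -0.4]
width: 85.6
gripper_force: 0.0
```

Call:
send_rows:
  series:
    - {"ax":0,"ay":0,"az":0.1,"dx":0,"dy":0,"dz":0,"hand":0}
    - {"ax":0,"ay":0,"az":0.171,"dx":0,"dy":0,"dz":0,"hand":0}
    - {"ax":0,"ay":0,"az":0.171,"dx":0,"dy":0,"dz":0,"hand":0}
    - {"ax":0,"ay":0,"az":0.171,"dx":0,"dy":0,"dz":0,"hand":0}

```text
clock: 13.6
eef_pos: [611.1, -28.8, 138.6]
tool_rot: [-3.139, -0.0, 1.768]
force: [0.0, -0.2, -0.5]
width: 85.6
gripper_force: 0.0
```

```bash
python3 -c "
from h import *
s=read_state();print(s['clock'],s['eef_pos'],s['tool_rot'],s['width'],np.round(s['qpos'],2));snap('wrist','w8')
rel((*s['eef_pos'],s['tool_rot'][2]),(*jig(115,80),34,.194+np.pi/2))
# dark post top: look for it near prediction
p=proj('w8',[*jig(115,80),106]);print('pred post top',p)
im=cv2.imread('pics/w8.png');g=cv2.cvtColor(im,cv2.COLOR_BGR2GRAY);u,v=p.round().astype(int)
r=g[v-2:v+3].mean(0)
print('row',[(i,int(r[i])) for i in range(u-60,u+60,4)]);c=g[:,u-2:u+3].mean(1);print('col',[(i,int(c[i])) for i in range(max(0,v-80),min(480,v+80),5)])"
```

```text
13.6 [611.0883244  -28.75461071 138.59020061] [-3.13930565e+00 -7.02314354e-05  1.76752324e+00] 85.60078298397717 [-0.22  0.66  0.36  1.69 -0.29  0.85  0.46]
dxyz [-0.07  0.11 10.46] az 0.003
pred post top [317.13051663 249.56693252]
row [(257, 131), (261, 131), (265, 132), (269, 132), (273, 132), (277, 132), (281, 132), (285, 39), (289, 45), (293, 43), (297, 43), (301, 9), (305, 19), (309, 19), (313, 18), (317, 17), (321, 15), (325, 14), (329, 12), (333, 12), (337, 42), (341, 44), (345, 44), (349, 41), (353, 40), (357, 135), (361, 130), (365, 135), (369, 133), (373, 132)]
col [(170, 74), (175, 44), (180, 58), (185, 73), (190, 75), (195, 71), (200, 66), (205, 43), (210, 21), (215, 30), (220, 5), (225, 3), (230, 4), (235, 8), (240, 17), (245, 19), (250, 15), (255, 13), (260, 13), (265, 6), (270, 163), (275, 163), (280, 161), (285, 161), (290, 160), (295, 159), (300, 158), (305, 158), (310, 157), (315, 155), (320, 155), (325, 152)]
```

The post spans cols 300–335, centre 317.5 against a predicted 317.1, so it's lined up. Descending and closing.

Call:
send_rows:
  series:
    - {"ax":0,"ay":0,"az":0,"dx":0,"dy":0.1,"dz":1,"hand":0}
    - {"ax":0,"ay":0,"az":0,"dx":0,"dy":0.1,"dz":3,"hand":0}
    - {"ax":0,"ay":0,"az":0,"dx":0,"dy":0.1,"dz":5.5,"hand":0}
    - {"ax":0,"ay":0,"az":0,"dx":0,"dy":0.1,"dz":7.5,"hand":0}
    - {"ax":0,"ay":0,"az":0,"dx":0,"dy":0.1,"dz":9,"hand":0}
    - {"ax":0,"ay":0,"az":0,"dx":0,"dy":0.1,"dz":10,"hand":0}
    - {"ax":0,"ay":0,"az":0,"dx":0,"dy":0.1,"dz":10.4,"hand":0}
    - {"ax":0,"ay":0,"az":0,"dx":0,"dy":0.1,"dz":10.4,"hand":0}
    - {"ax":0,"ay":0,"az":0,"dx":0,"dy":0.1,"dz":10.4,"hand":0}

```text
clock: 14.55
eef_pos: [613.6, -28.7, 36.5]
tool_rot: [3.14, 0.0, 1.766]
force: [0.6, -0.4, 0.1]
width: 85.4
gripper_force: 0.0
```

Call:
send_rows:
  series:
    - {"ax":0,"ay":0,"az":0,"dx":0,"dy":0,"dz":0,"hand":0.4}
    - {"ax":0,"ay":0,"az":0,"dx":0,"dy":0,"dz":0,"hand":0.5}
    - {"ax":0,"ay":0,"az":0,"dx":0,"dy":0,"dz":0,"hand":0.6}
    - {"ax":0,"ay":0,"az":0,"dx":0,"dy":0,"dz":0,"hand":0.7}
    - {"ax":0,"ay":0,"az":0,"dx":0,"dy":0,"dz":0,"hand":0.8}
    - {"ax":0,"ay":0,"az":0,"dx":0,"dy":0,"dz":0,"hand":1}
    - {"ax":0,"ay":0,"az":0,"dx":0,"dy":0,"dz":0,"hand":1}
    - {"ax":0,"ay":0,"az":0,"dx":0,"dy":0,"dz":0,"hand":1}
    - {"ax":0,"ay":0,"az":0,"dx":0,"dy":0,"dz":0,"hand":1}

```text
clock: 15.45
eef_pos: [610.8, -28.8, 36.0]
tool_rot: [-3.138, -0.001, 1.765]
force: [-4.2, -0.3, 5.6]
width: 20.4
gripper_force: 58.6
```

```bash
python3 -c "
from h import *
s=read_state();print(s['clock'],s['eef_pos'],s['tool_rot'],s['force'],s['width']);snap('top','t9');snap('side','s9')
p=s['eef_pos'][:2]-J0;c,n=np.cos(JY),np.sin(JY);print('tcp jig',c*p[0]+n*p[1],-n*p[0]+c*p[1])"
```

```text
15.45 [610.84384136 -28.84368516  36.04332307] [-3.13812714e+00 -9.81099694e-04  1.76544238e+00] [-4.24922583 -0.33829207  5.56373421] 20.43779128297008
tcp jig 113.6262067382454 80.66402299568806
```

The post is gripped (20.4 mm, on the same scale where the 44 mm block read 42.5). Now I'll pull 109 mm towards −x, which is tool −y.

Call:
send_rows:
  series:
    - {"ax":0,"ay":0,"az":0,"dx":0,"dy":-0.3,"dz":0,"hand":1}
    - {"ax":0,"ay":0,"az":0,"dx":0,"dy":-1,"dz":0,"hand":1}
    - {"ax":0,"ay":0,"az":0,"dx":0,"dy":-2.2,"dz":0,"hand":1}
    - {"ax":0,"ay":0,"az":0,"dx":0,"dy":-3.6,"dz":0,"hand":1}
    - {"ax":0,"ay":0,"az":0,"dx":0,"dy":-5,"dz":0,"hand":1}
    - {"ax":0,"ay":0,"az":0,"dx":0,"dy":-6.4,"dz":0,"hand":1}
    - {"ax":0,"ay":0,"az":0,"dx":0,"dy":-7.8,"dz":0,"hand":1}
    - {"ax":0,"ay":0,"az":0,"dx":0,"dy":-9,"dz":0,"hand":1}
    - {"ax":0,"ay":0,"az":0,"dx":0,"dy":-10,"dz":0,"hand":1}
    - {"ax":0,"ay":0,"az":0,"dx":0,"dy":-10.5,"dz":0,"hand":1}

```text
clock: 16.55
eef_pos: [512.4, -48.0, 36.1]
tool_rot: [3.136, 0.001, 1.767]
force: [8.2, 3.8, -6.1]
width: 20.2
gripper_force: 58.8
```

Call:
send_rows:
  series:
    - {"ax":0,"ay":0,"az":0,"dx":0,"dy":0,"dz":0,"hand":1}
    - {"ax":0,"ay":0,"az":0,"dx":0,"dy":0,"dz":0,"hand":1}
    - {"ax":0,"ay":0,"az":0,"dx":0,"dy":0,"dz":0,"hand":1}

```text
clock: 16.85
eef_pos: [513.0, -47.9, 36.1]
tool_rot: [3.136, 0.001, 1.767]
force: [7.1, 3.4, -4.1]
width: 20.3
gripper_force: 59.0
```

```bash
cat >> h.py <<'E'
def injig(P):
    p=np.array(P[:2])-J0;c,n=np.cos(JY),np.sin(JY);return np.array([c*p[0]+n*p[1],-n*p[0]+c*p[1]])
def patch(f,z,xs,ys):
    "rectified grey patch of jig plane z"
    g=cv2.cvtColor(cv2.imread(f'pics/{f}.png'),cv2.COLOR_BGR2GRAY)
    m=np.array([[proj(f,[*jig(x,y),z]) for x in xs] for y in ys],np.float32)
    return cv2.remap(g,m[...,0],m[...,1],cv2.INTER_LINEAR)
E
python3 -c "
from h import *
for k in range(3): snap('wrist',f'w10{k}'); s=read_state(); print(s['clock'],injig(s['eef_pos']),s['eef_pos'][2],s['force'],s['width'])
xs=range(-20,34,2);ys=range(96,120,2)
print(proj('w100',[*jig(6,107),55]),list(xs))
for y,r in zip(ys,patch('w100',55,xs,ys)): print(y,*r)
snap('side','s10');snap('top','t10');print(proj('s10',[*jig(6,107),55]),proj('t10',[*jig(6,107),55]))"
```

```text
16.9 [13.96663064 80.84730819] 36.07951949459412 [ 7.75904919  3.05154905 -3.17073199] 20.018106119761377
16.95 [13.98544849 80.84813519] 36.063899798023144 [ 7.19916991  2.69264507 -3.10086231] 20.376953035985686
17.0 [13.99927743 80.81048387] 36.10320985045959 [ 6.29785774  3.5650574  -3.6490474 ] 19.976206903413747
[296.29648513 227.21989087] [-20, -18, -16, -14, -12, -10, -8, -6, -4, -2, 0, 2, 4, 6, 8, 10, 12, 14, 16, 18, 20, 22, 24, 26, 28, 30, 32]
96 83 82 85 84 83 84 26 26 24 26 26 25 28 25 21 28 23 34 83 25 27 26 26 25 26 27 29
98 83 83 84 82 84 84 35 24 26 25 24 25 27 23 26 26 26 34 80 25 24 24 25 26 24 22 24
100 82 82 82 82 82 83 81 27 22 24 26 24 27 24 23 25 25 34 84 24 22 23 24 25 26 24 24
102 88 87 87 89 89 87 87 70 69 67 68 65 67 65 66 65 67 71 81 74 75 74 75 73 72 74 73
104 108 110 108 107 109 109 110 110 109 111 109 110 110 112 110 111 114 109 93 111 109 111 111 111 110 113 112
106 133 168 185 198 126 110 110 110 112 110 110 102 103 102 105 105 113 111 111 113 113 111 113 112 113 114 112
108 189 191 189 189 194 106 110 109 108 110 110 33 32 29 31 32 112 110 112 112 110 112 111 110 110 112 111
110 184 183 183 183 184 101 102 104 103 102 105 38 36 33 31 33 105 103 104 103 104 105 105 103 105 104 105
112 179 178 178 177 178 101 98 99 96 100 99 68 57 64 62 34 103 99 101 100 101 101 101 103 101 101 100
114 98 56 76 166 165 164 103 165 164 165 165 67 65 64 62 32 81 81 81 80 60 83 82 81 82 32 84
116 163 66 170 166 167 166 88 165 165 166 167 67 67 64 63 32 81 80 81 83 58 84 83 84 84 34 82
118 62 61 62 62 61 63 62 60 60 61 62 66 66 65 63 34 64 61 63 60 62 62 61 62 62 63 64
[329.12264056 199.88237583] [389.86219722 251.3915857 ]
```

The wrist view, rectified onto jig axes, shows the pointer near x 16 and the clip near 1–11. I'll measure both more finely.

```bash
cat >> h.py <<'E'
def edges(f):
    xs=np.arange(-6,26,.25)
    p=patch(f,55,xs,np.arange(97,103,.5)).astype(float)[:8].mean(0); c=patch(f,55,xs,np.arange(108,110,.5)).astype(float).mean(0)
    a=xs[p>55];b=xs[c<70]
    a=a[a>a.max()-6]
    return 'pointer',a.min(),a.max(),'clip',b.min(),b.max(),'move -',round((a.min()+a.max()-b.min()-b.max())/2,2)
E
python3 -c "
from h import *
for k in range(3): print(edges(f'w10{k}'))
xs=np.arange(0,13,1.)
for z in(56,):
 for y,r in zip(range(104,124,2),patch('w100',z,xs,range(104,124,2))): print(y,*r)"
```

```text
('pointer', np.float64(14.5), np.float64(17.0), 'clip', np.float64(1.0), np.float64(10.75), 'move -', np.float64(9.88))
('pointer', np.float64(14.5), np.float64(17.25), 'clip', np.float64(0.75), np.float64(11.0), 'move -', np.float64(10.0))
('pointer', np.float64(14.5), np.float64(17.25), 'clip', np.float64(0.75), np.float64(10.75), 'move -', np.float64(10.12))
104 109 108 109 109 110 110 111 109 108 109 110 109 112
106 111 113 112 115 114 114 113 112 115 114 113 113 113
108 110 53 34 31 32 32 31 31 32 29 32 83 109
110 104 46 29 34 34 32 34 31 30 32 34 53 105
112 99 60 67 65 56 44 54 56 57 34 34 39 102
114 164 79 66 63 66 63 65 64 63 34 34 32 82
116 164 73 66 64 67 64 64 62 62 60 32 32 82
118 63 49 67 68 66 65 65 64 63 67 34 48 63
120 59 53 51 47 52 48 49 50 48 50 50 33 61
122 61 63 25 24 23 25 25 24 25 25 26 28 63
```

The pointer is 10 mm wide of the clip's middle on the +x side, so I'll pull 10 mm more.

Call:
send_rows:
  series:
    - {"ax":0,"ay":0,"az":0,"dx":0,"dy":-0.4,"dz":0,"hand":1}
    - {"ax":0,"ay":0,"az":0,"dx":0,"dy":-0.8,"dz":0,"hand":1}
    - {"ax":0,"ay":0,"az":0,"dx":0,"dy":-1.0,"dz":0,"hand":1}
    - {"ax":0,"ay":0,"az":0,"dx":0,"dy":-1.0,"dz":0,"hand":1}
    - {"ax":0,"ay":0,"az":0,"dx":0,"dy":-1.0,"dz":0,"hand":1}

```text
clock: 17.6
eef_pos: [503.6, -49.7, 36.1]
tool_rot: [3.135, 0.001, 1.767]
force: [7.3, 3.0, -4.7]
width: 20.5
gripper_force: 59.1
```

```bash
python3 -c "
from h import *
for k in range(3): snap('wrist',f'w11{k}'); s=read_state(); print(s['clock'],injig(s['eef_pos']),s['eef_pos'][2],s['force'],s['width'],edges(f'w11{k}'))
xs=np.arange(-4,18,1.)
for y,r in zip(range(96,114,2),patch('w110',55,xs,range(96,114,2))): print(y,*r)"
```

```text
17.65 [ 4.36363492 80.87522843] 36.086367107256756 [ 7.41624796  2.81928225 -3.99128096] 20.27708800728688 ('pointer', np.float64(4.75), np.float64(7.5), 'clip', np.float64(1.0), np.float64(10.75), 'move -', np.float64(0.25))
17.7 [ 4.39128961 80.81557971] 36.08955724452556 [ 7.30963972  3.76299831 -4.4759535 ] 20.297442465527535 ('pointer', np.float64(4.75), np.float64(7.5), 'clip', np.float64(0.75), np.float64(10.75), 'move -', np.float64(0.38))
17.75 [ 4.37392804 80.85950042] 36.08769300206285 [ 7.7505736   2.75994312 -4.45072528] 20.455187486971823 ('pointer', np.float64(5.0), np.float64(7.5), 'clip', np.float64(0.75), np.float64(10.75), 'move -', np.float64(0.5))
96 26 25 24 27 25 27 25 25 27 74 82 81 34 22 28 27 25 27 24 26 26 24
98 26 25 22 24 24 27 26 24 22 75 82 84 30 26 27 21 23 24 24 23 25 21
100 23 26 24 25 23 24 23 24 24 74 80 84 33 27 25 26 25 26 25 25 26 25
102 64 65 64 64 64 63 65 62 60 81 84 83 66 62 64 67 73 73 70 72 70 73
104 108 108 112 109 109 110 108 109 111 92 92 92 106 109 110 110 111 111 110 110 112 111
106 109 111 110 110 110 109 104 104 103 105 106 106 103 103 106 111 113 111 112 111 111 112
108 107 108 108 107 109 47 34 31 32 31 33 32 32 30 31 90 109 107 109 109 108 110
110 102 103 101 102 105 47 32 32 33 29 32 31 31 32 30 86 104 104 104 102 105 104
112 100 99 100 97 100 47 31 33 32 32 31 32 30 32 31 80 99 99 100 100 98 100
```

Within 0.4 mm. One last trim, then a check of the block's ends in the earlier picture.

Call:
send_rows:
  series:
    - {"ax":0,"ay":0,"az":0,"dx":0,"dy":-0.04,"dz":0,"hand":1}
    - {"ax":0,"ay":0,"az":0,"dx":0,"dy":-0.04,"dz":0,"hand":1}
    - {"ax":0,"ay":0,"az":0,"dx":0,"dy":-0.04,"dz":0,"hand":1}

```text
clock: 18.05
eef_pos: [503.5, -49.8, 36.1]
tool_rot: [3.135, 0.001, 1.767]
force: [7.6, 4.7, -5.1]
width: 20.5
gripper_force: 59.1
```

```bash
python3 -c "
from h import *
snap('wrist','w12');print(edges('w12'),read_state()['width'])
xs=np.arange(-62,64,3);print(*xs)
for y in(-27,-24,-21,-12,0,12,21,24,27): print(y,*patch('w7',47,xs,[y])[0])"
```

```text
('pointer', np.float64(4.75), np.float64(7.25), 'clip', np.float64(1.0), np.float64(10.75), 'move -', np.float64(0.12)) 20.461379637826084
-62 -59 -56 -53 -50 -47 -44 -41 -38 -35 -32 -29 -26 -23 -20 -17 -14 -11 -8 -5 -2 1 4 7 10 13 16 19 22 25 28 31 34 37 40 43 46 49 52 55 58 61
-27 146 145 146 148 147 148 147 63 120 82 147 148 148 147 147 147 149 149 153 150 150 149 151 151 152 152 152 153 50 49 57 80 83 82 82 84 85 84 83 153 152 153
-24 151 152 151 154 154 155 138 130 91 93 129 125 122 128 120 111 133 132 145 143 138 137 132 130 131 124 133 134 137 84 85 80 79 78 76 77 82 83 80 119 154 153
-21 154 154 155 155 153 79 140 138 134 134 136 136 133 134 138 131 129 135 127 134 134 128 128 125 130 127 133 134 106 72 67 74 73 65 70 66 82 84 84 79 152 151
-12 143 66 79 67 94 62 131 127 123 122 122 119 122 126 121 115 124 120 116 116 114 118 118 115 118 119 115 122 112 114 103 58 60 60 66 62 41 50 88 111 138 139
0 142 66 80 64 144 58 124 136 128 127 131 129 128 127 125 127 126 132 130 125 122 124 128 130 117 125 134 130 127 130 68 67 73 70 70 61 39 55 74 140 141 140
12 142 74 79 66 132 55 124 127 125 126 123 123 117 113 117 119 116 120 118 128 128 130 129 126 129 125 134 133 128 132 124 65 67 69 69 69 39 54 74 75 73 73
21 148 147 148 148 149 147 148 93 79 85 79 77 75 79 77 74 76 76 75 77 79 73 76 77 75 77 78 75 76 77 78 77 75 77 77 78 77 77 77 76 77 73
24 143 144 144 142 144 145 144 141 67 142 144 143 142 144 142 144 142 142 142 145 143 143 144 142 143 144 144 95 67 49 77 77 77 78 77 76 76 74 75 77 76 76
27 139 140 140 140 139 141 141 60 134 109 140 141 140 141 140 141 141 139 141 141 142 142 141 140 142 141 129 73 44 57 60 69 75 78 77 76 78 75 75 75 75 75
```

The block sits at x −46 to 44 and y −24 to 20, between the pins and bars. The pointer is 0.1 mm off the clip's middle.

```bash
python3 -c "
from h import *
print(finish_job())"
```

```text
the job is handed in; nothing more can be done
None
```

The job is handed in: the pine block is seated in the pocket, and the gripper still holds the cursor with its pointer about 0.1 mm from the middle of the index clip, as measured in the wrist camera.

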